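# Find the heavy side of a lapping wheel

## Task

Make the lapping wheel's drive safe by pressing its red key, letting it come up, and then its yellow key, each fully down, before the wheel is turned; never press the green start key. Then take the wheel's wooden crank handle and turn the wheel by hand at least one full turn in one direction, feeling for its heavy side, and bring that heavy side to the very bottom. Finish still gripping the handle, with the wheel at rest and its heavy side straight down; do not shift the bowl, the can of glass rods or the graphite paddle.

Things in the scene. Friction and masses are not known exactly. Their poses are not given: they have to be found in the camera images.
- stand: Green bearing stand fixed on the table, carrying the wheel on a horizontal axle. Origin on the table, straight below the wheel's centre; z up. The axle runs along y, 140 mm up; the crank handle sticks out on the +y side. Base plate: 16 mm high, x -75 to 75 mm, y -130 to 20 mm; bearing: y -102 to -28 mm, top at 174 mm.
- hub (a point): Centre of the grey stone lapping wheel, on the axle: diameter 150 mm, 26 mm thick along y. A lump of 0.3 to 0.45 kg hidden 48 mm from the axle makes one side heavy: 0.14 to 0.21 N m when that side is level with the axle, felt on top of a steady bearing drag of about 0.26 N m, so the wheel stays where it is left.
- wheel (a joint): Turn of the wheel about the stand's +y axis, rad, unlimited, counted on past full turns. 0: handle straight above the axle; 1.57: level with it on the stand's +x side. Starts at 0.6 to 1.6. Where the heavy side lies relative to the handle differs each time, cannot be seen and does not change in a run; it starts at least 0.4 rad from the bottom.
- handle: Pale wooden crank handle, diameter 20 mm, length 60 mm, parallel to the axle and 50 mm from it. Origin in its middle; y runs along it, out from the wheel. In the stand's frame it is at (50 sin a, 75, 140 + 50 cos a) mm, a being the wheel's turn. Spins freely on its pin, so a gripper holding it need not turn. A steel stud opposite balances it.
- panel: Grey key box fixed on the table, 90 x 190 x 40 mm (x, y, z). Origin at the centre of its underside. The three round keys stand on its top in a row along its y axis, 55 mm apart, the middle one at the box's centre, in any order of colours.
- red_top (a point): Centre of the top face of the red spring key, 58 mm above the table. Diameter 28 mm, travel 6 mm, about 5 N when fully down; springs back. Its round black collar is 44 mm wide and ends 6 mm below the key's top.
- yellow_top (a point): The same for the yellow key.
- green_top (a point): The same for the green start key, which must not be pressed.
- red (a joint): How far the red key is pressed, m: 0 up, 0.006 fully down.
- yellow (a joint): How far the yellow key is pressed, m: 0 up, 0.006 fully down.
- green (a joint): How far the green key is pressed, m: 0 up, 0.006 fully down.
- bowl: White ceramic bowl, 116 mm wide, 60 mm high, loose. Origin at the centre of its underside. To be left alone.
- rod_can: Dark steel can, 68 mm wide, 85 mm high, with glass rods sticking up to 190 mm, loose. Origin at the centre of its underside. To be left alone.
- paddle: Graphite paddle with a wooden handle, 180 mm long (x -85 to 95 mm), 60 mm wide, 18 mm high, lying loose on the table. Origin on the table. To be left alone.

How it is judged:
On the way, in this order (a step that is already met when the one before it is completed fails the run):
1. the red key is pressed down, the wheel not yet turned (value of joint red above 0.0045 m and value of joint yellow below 0.0025 m and distance of handle from where it was at the start of the episode below 0.01 m), for 0.05 s.
2. the red key is up again and the yellow key is pressed down, the wheel not yet turned (value of joint yellow above 0.0045 m and value of joint red below 0.0025 m and distance of handle from where it was at the start of the episode below 0.01 m), for 0.05 s.
3. the wheel has been turned by hand about a full turn in one direction ((value of joint wheel above 6.8 rad or value of joint wheel below -4.6 rad)).
At the end, for the whole second after the job is handed in: The fingers still grip the handle (over 2 N), the wheel is at rest (under 0.1 rad/s), its hidden heavy side is within 0.25 rad of straight down, the keys are up, and bowl, can and paddle are within 30 mm of where they stood (contact force between the fingers and handle above 2 N and x of slug_c0 in the frame of stand between -0.0118754 and 0.0118754 m and z of slug_c0 in the frame of stand below 0.14 m and velocity of joint wheel between -0.1 and 0.1 rad/s and value of joint each of red, yellow, green below 0.0025 m and distance of each of bowl, rod_can, paddle from where it was at the start of the episode below 0.03 m); the arm keeps its last pose, push and grip.
It fails at once if the green start key is pressed (value of joint green above 0.003 m).
It fails at once if the red and yellow keys are pressed together (value of joint each of red, yellow above 0.003 m).
It fails at once if the bowl is shifted more than 30 mm (distance of bowl from where it was at the start of the episode above 0.03 m).
It fails at once if the rod can is shifted more than 30 mm (distance of rod_can from where it was at the start of the episode above 0.03 m).
It fails at once if the paddle is shifted more than 30 mm (distance of paddle from where it was at the start of the episode above 0.03 m).
It also fails if it takes over 72 s, if anything falls off the work surface, if the arm or the gripper's body presses on something with over 40 N, if the wrist force passes 120 N, or if a joint passes its speed limit or range.

## Robot

A 6-joint arm with a two-finger parallel gripper is mounted at the origin on the work surface. World frame = base frame: x ahead of the robot, y to its left, z up, the work surface at z = 0. Lengths are in m, angles in rad, forces in N, time in s.
With the tool pointing down it reaches from about 0.2 to 0.875 m from the base axis. Payload 3.4 kg.
Tool frame: the origin (TCP) lies between the finger pads; the fingertips stand 25 mm ahead of it and the grasp point (between the pads) lies 6 mm ahead of it (r.nose_length is the z of the fingertips in the tool frame, in m); z points along the fingers, x is the direction in which the jaws open and shut, and the axes are right-handed (so a half turn about z gives the same grasp; the last joint's range is limited). The gripper opens to 94 mm and grips with 3 to 60 N. Pads are 16 mm wide; open, the fingers measure 119 mm over their backs; the gripper's body (75 mm by 177 mm) begins 78 mm behind the grasp point.
Start: joints at [-1.419, 0.276, 1.505, -0, 1.361, -0.121], TCP at [0.155, -0.554, 0.208] pointing down, gripper open.
Joint ranges: [-2.89, 2.89], [-0.75, 2.08], [0.22, 2.7], [-1.18, 4.32], [0.11, 2.71], [-2.7, 2.7]. Speed limits (rad/s): [2.57, 2.57, 3.14, 3.14, 3.14, 3.14].

## Interface

Orientations are given as a unit quaternion [w, x, y, z].
In Python, from plant import r, gripper_to, inverse_kinematics, vision, models, telemetry gives the robot as it stands. Calls block until the motion is done:
- r.move_to(position, orientation): joint-space move of the TCP to a pose.
- r.move_l(position, rot=None, vel=0.15, guard=None): straight line of the TCP; rot=None keeps the orientation; vel is the mean speed in m/s. With guard (N) it stops when the force on the tool has changed by that much, and returns True; else False.
- r.movej(angles): joint-space move.
- gripper_to(opening, f_grip=None): finger opening in m; f_grip is the grip in N (None keeps the last); returns when the fingers have stopped.
- r.hold(seconds).
- inverse_kinematics(position, orientation): joint angles nearest the present ones, or None.
- vision.snapshot(name): name is "scene" or "top" or "wrist"; returns the picture (384x512x3 uint8, red, green, blue); there is no depth.
- vision.get_calibration(name): a dict with "fx", "fy", "cx", "cy" (pixels), "position" and "orientation" of the camera in the world. Camera axes: x right, y down, z forward; pixel columns grow to the right and rows downward; lengths in m; the calibration is good to about 2 mm. A picture is of the moment at which its call begins: read the wrist's pose just before it. get_calibration takes no time and is no camera call; for the wrist camera it gives the pose at the moment of the call.
A pose or a line that the arm cannot do raises r.PlanningError and nothing moves.
- r.sign_off(): hands the job in, once; it reports no verdict.
Trained networks look in the newest picture that a camera, given by its name, has taken for a name from the list of things; names that differ only in an ending like _2 or _b are one class to them, and where a whole thing is asked for, a point or a joint stands for the part that bears it (a point fixed in the world has none). Each returns a list of dicts, best first, with "score" (0 to 1); they miss things now and then, are a little off and sometimes report something else, mostly with a low value. They report only what shows in the picture. A call takes as long as a camera call.
- models.boxes_of(thing, camera): "at" ([x, y, z] in m, in world coordinates, good to about 4 mm: the middle of the surface that is visible of it).
- models.regions_of(thing, camera): "pixels" (384x512 bool, what is visible of it).
- models.mark_of(thing, camera): "at" ([x, y, z] in m, in world coordinates, good to about 4 mm: a listed point, or the origin of a listed thing).
Readings, each from a call of its own:
- telemetry.current_t(): time.
- telemetry.current_joints(): joint angles.
- telemetry.current_dq(): joint speeds.
- telemetry.current_joint_efforts(): joint torques, N m.
- telemetry.current_ee_pos(): TCP position.
- telemetry.current_tool_rot(): TCP orientation.
- telemetry.current_wrist_force(): force on the tool from outside, world axes, zero at the start.
- telemetry.current_torque(): the same for the moment, N m.
- telemetry.current_opening(): finger opening in m.
Only numpy, scipy, OpenCV 4.12 (cv2) and the standard library are available. Lean on these libraries where they do the work, as an engineer would, in place of code of your own. Each camera call takes 0.05 s, during which the arm holds its last target. There are 200 camera calls.

## Working session

There is one attempt and no reset: what is moved stays moved. The work goes in short steps, each a Python script; the robot and the scene stay as the last script left them, time stands still between calls to the robot, and variables do not carry over. Pictures are saved under pics/ and viewed, about 8 in all and at most 12, crops included, and the job is handed in when it is done.

```bash
ls; mkdir -p pics
python3 - <<'E'
from plant import r, vision, models, telemetry
import cv2, numpy as np
ims=[]
for c in ["scene","top"]:
    im=vision.snapshot(c); ims.append(im)
    print(c,vision.get_calibration(c))
    for n in ["red_top","yellow_top","green_top","hub","handle","stand","panel","bowl","rod_can","paddle"]:
        m=models.mark_of(n,c); print(n,[(np.round(d["at"],3).tolist(),round(d["score"],2)) for d in m[:2]])
    cv2.imwrite(f"pics/{c}0.png",im[:,:,::-1])
print(telemetry.current_t(), telemetry.current_tool_rot())
E
```

```text
pics
scene {'fx': 452.08688847912015, 'fy': 452.08688847912015, 'cx': 252.87944151504288, 'cy': 195.45793296352025, 'position': array([ 1.2564174 , -0.36463995,  0.78797101]), 'orientation': array([-0.36913589,  0.78763238,  0.448905  , -0.20459285])}
red_top [([0.49, 0.317, 0.064], 0.51)]
yellow_top [([0.496, 0.263, 0.068], 0.64)]
green_top [([0.497, 0.204, 0.061], 0.39)]
hub [([0.56, -0.108, 0.141], 0.65)]
handle []
stand [([0.565, -0.101, 0.0], 0.83)]
panel [([0.497, 0.262, 0.001], 0.84)]
bowl [([0.766, 0.165, 0.0], 0.88)]
rod_can [([0.792, -0.094, 0.0], 0.94)]
paddle [([0.373, 0.076, -0.003], 0.87)]
top {'fx': 422.61984347117976, 'fy': 422.61984347117976, 'cx': 264.54991514089863, 'cy': 188.8337987690427, 'position': array([0.45517202, 0.06415257, 0.92554078]), 'orientation': array([ 0.04683594, -0.69746681,  0.71265511, -0.05889937])}
red_top [([0.491, 0.318, 0.063], 0.65)]
yellow_top [([0.496, 0.262, 0.062], 0.5)]
green_top []
hub [([0.561, -0.106, 0.139], 0.88)]
handle [([0.612, -0.044, 0.177], 0.78)]
stand [([0.564, -0.103, -0.001], 0.57)]
panel [([0.49, 0.267, 0.003], 0.78)]
bowl [([0.769, 0.158, -0.002], 0.66)]
rod_can [([0.788, -0.088, 0.002], 0.96)]
paddle [([0.375, 0.074, 0.001], 0.8)]
1.1 [ 1.68411760e-05  7.96683739e-01 -6.04396408e-01  2.81781407e-05]
```

View pics/scene0.png

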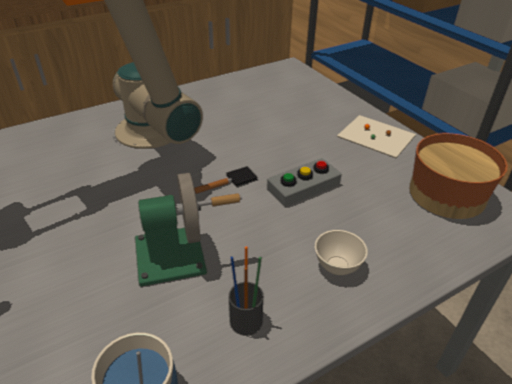

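View pics/top0.png

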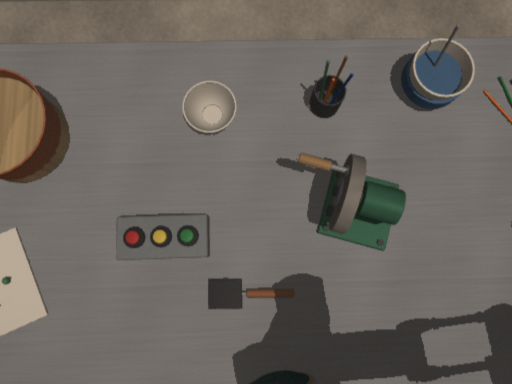

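The scene view shows the stand at (170,240), its handle pointing at the paddle and the key box at (305,180). The top view shows the keys red (133,238), yellow (161,237) and green (188,236), and the handle at (315,161). I'll refine the keys and the stand yaw from pixels.

```bash
cat > h.py <<'E'
from plant import r, gripper_to, inverse_kinematics, vision, models, telemetry as T
import numpy as np, cv2
from scipy.spatial.transform import Rotation as R
def quat(M): return np.roll(R.from_matrix(M).as_quat(),1)
def ray(c,uv,z):
    k=vision.get_calibration(c); q=k["orientation"]; M=R.from_quat(np.roll(q,-1)).as_matrix()
    d=M@np.array([(uv[0]-k["cx"])/k["fx"],(uv[1]-k["cy"])/k["fy"],1]); p=np.array(k["position"])
    return p+d*(z-p[2])/d[2]
def rot(yaw,tilt=0):
    # jaws along stand x; tool z down, tilted toward stand -y
    x=np.array([np.cos(yaw),np.sin(yaw),0]); y=np.array([-np.sin(yaw),np.cos(yaw),0])
    z=np.array([0,0,-1])*np.cos(tilt)-y*np.sin(tilt)
    return np.column_stack([x,np.cross(z,x),z])
E
python3 - <<'E'
from h import *
im=cv2.imread("pics/top0.png"); hsv=cv2.cvtColor(im,cv2.COLOR_BGR2HSV)
for n,(lo,hi) in dict(red=(0,8),yellow=(20,35),green=(45,85)).items():
    m=cv2.inRange(hsv,(lo,110,60),(hi,255,255)); k=np.zeros_like(m); k[218:256,118:208]=m[218:256,118:208]
    v,u=np.nonzero(k); print(n,len(u),u.mean(),v.mean(),ray("top",(u.mean(),v.mean()),.058).round(4))
vision.snapshot("top")
g=models.regions_of("handle","top"); print(len(g),[d["score"] for d in g])
m=g[0]["pixels"]; v,u=np.nonzero(m); print(len(u),u.min(),u.max(),v.min(),v.max())
P=np.array([ray("top",p,.178)[:2] for p in zip(u,v)]); c=P.mean(0); w,V=np.linalg.eigh(np.cov((P-c).T)); d=V[:,1]*np.sign(V[1,1])
print("handle c",c,"len",np.ptp((P-c)@d),"yaw",np.arctan2(-d[0],d[1]))
print(T.current_wrist_force())
for yaw in(-.2,):
  for t in (0,.5):
    M=rot(yaw,t)
    for s in (1,-1):
      MM=M@np.diag([s,s,1]); print(t,s,[None if (q:=inverse_kinematics(p,quat(MM))) is None else q.round(2) for p in ([.60,-.03,.2],[.53,-.03,.08])])
vision.snapshot("scene")
cv2.imwrite("pics/crop.png",cv2.resize(cv2.imread("pics/scene0.png")[150:300,110:260],(600,600),interpolation=cv2.INTER_CUBIC))
E
```

```text
red 173 132.02890173410404 237.0520231213873 [0.4923 0.3192 0.058 ]
yellow 168 159.36904761904762 236.14285714285714 [0.4929 0.2639 0.058 ]
green 119 186.21848739495798 235.0 [0.494  0.2095 0.058 ]
2 [0.53, 0.35]
367 298 331 153 170
handle c [ 0.61637448 -0.04205229] len 0.06004989064504314 yaw -0.2803556741303522
[-0.48416152 -0.43469936  0.43436816]
0 1 [array([-0.17,  0.32,  1.46, -0.  ,  1.36,  0.03]), array([-0.19,  0.32,  1.79, -0.  ,  1.03,  0.01])]
0 -1 [None, None]
0.5 1 [array([ 0.13,  0.43,  1.41, -0.47,  1.49,  0.41]), array([ 0.14,  0.44,  1.73, -0.5 ,  1.2 ,  0.58])]
0.5 -1 [None, array([ 0.14,  0.44,  1.73, -0.5 ,  1.2 , -2.56])]
```

View pics/crop.png

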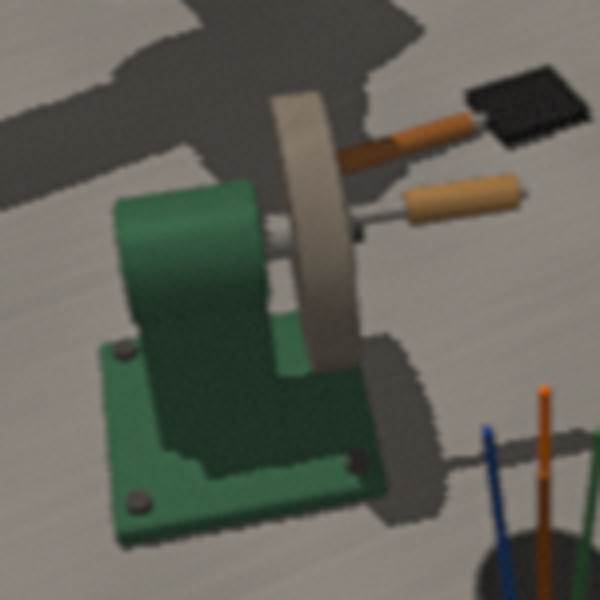

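The crop shows the handle on a thin steel pin at about (370,215), with only a short axle nut beside it. No long stud is in the way. Next, press the keys.

Run:
```python
from h import *
q=quat(rot(0)); t0=T.current_t()
p=T.current_ee_pos()
r.move_l([p[0],p[1],.40],vel=.3)
gripper_to(0,20)
r.move_to([.492,.3185,.40],q); r.move_to([.492,.3185,.13],q)
def press(x,y):
    r.move_l([x,y,.089],vel=.15); f0=T.current_wrist_force()
    g=r.move_l([x,y,.0755],vel=.03,guard=9)
    r.hold(.2); print("stop",g,T.current_ee_pos().round(4),(T.current_wrist_force()-f0).round(2))
    r.move_l([x,y,.10],vel=.15)
press(.492,.3185)
vision.snapshot("top"); 
press(.494,.2635)
r.move_l([.494,.2635,.30],vel=.3)
print(T.current_t()-t0,T.current_t())
```

```text
stop False [0.4921 0.3186 0.0756] [-2.79  0.08 -0.26]
stop False [0.4941 0.2635 0.0757] [-0.39  0.01  0.02]
10.575 11.825
```

Run:
```python
from h import *
print(r.nose_length,T.current_opening(),T.current_wrist_force(),T.current_tool_rot())
r.move_l([.492,.3185,.15],vel=.3)
vision.snapshot("wrist")
for n in ("red_top","yellow_top"): print(n,[(d["at"].round(4) if hasattr(d["at"],"round") else d["at"],d["score"]) for d in models.mark_of(n,"wrist")])
r.move_l([.492,.3185,.089],vel=.15)
for z in (.085,.081,.078,.0757,.0745):
    r.move_l([.492,.3185,z],vel=.03); r.hold(.05); print(z,T.current_wrist_force().round(2),T.current_joint_efforts().round(2),T.current_ee_pos().round(4))
cv2.imwrite("pics/w1.png",cv2.resize(vision.snapshot("wrist")[:,:,::-1],None,fx=1,fy=1))
s=vision.snapshot("scene")[130:230,240:370]; cv2.imwrite("pics/s1.png",cv2.resize(s[:,:,::-1],None,fx=4,fy=4))
cv2.imwrite("pics/both.png",np.hstack([cv2.resize(cv2.imread("pics/w1.png"),(400,300)),cv2.resize(cv2.imread("pics/s1.png"),(390,300))]))
print(T.current_t())
```

```text
0.025 0.0007015674126368868 [ 0.36487161 -0.61328988 -0.32329733] [ 6.35898673e-04  9.99998498e-01  1.14037925e-05 -1.61225481e-03]
red_top [([0.4937, 0.3215, 0.0639], 0.93)]
yellow_top []
0.085 [0.01 0.2  0.91] [-2.000e-02 -4.353e+01 -2.062e+01  6.000e-02 -2.000e-02 -0.000e+00] [0.4923 0.3187 0.0856]
0.081 [ 0.84 -0.73  0.12] [ 0.000e+00 -4.363e+01 -2.042e+01  6.000e-02 -1.000e-02 -0.000e+00] [0.4919 0.3184 0.0808]
0.078 [0.03 0.65 0.47] [ 0.000e+00 -4.366e+01 -2.031e+01  6.000e-02 -1.000e-02 -0.000e+00] [0.4919 0.3185 0.0779]
0.0757 [-0.14  0.41 -0.39] [-0.000e+00 -4.372e+01 -2.025e+01  6.000e-02 -1.000e-02 -0.000e+00] [0.4919 0.3185 0.0756]
0.0745 [0.92 0.14 0.46] [-0.000e+00 -4.378e+01 -2.024e+01  6.000e-02 -2.000e-02 -0.000e+00] [0.492  0.3185 0.0745]
14.8833
```

View pics/both.png

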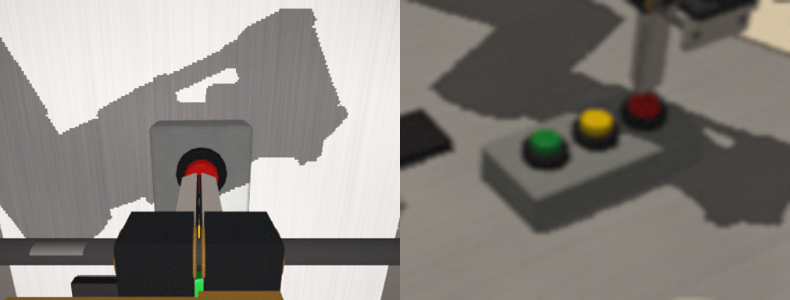

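The wrist view (left) has the closed fingers over the red key. The scene view (right) shows the fingers ending at (648,90), apparently just short of the key top at (645,103), so the key is still up. I'll check the projection and then descend with a guard.

Run:
```python
from h import *
k=vision.get_calibration("scene"); M=R.from_quat(np.roll(k["orientation"],-1)).as_matrix()
for p in ([.492,.3185,.0495],[.492,.3185,.058]):
    c=M.T@(np.array(p)-k["position"]); print(p,k["fx"]*c[0]/c[2]+k["cx"],k["fy"]*c[1]/c[2]+k["cy"])
f0=T.current_wrist_force()
for z in np.arange(.073,.055,-.0015):
    g=r.move_l([.492,.3185,z],vel=.03,guard=4); f=T.current_wrist_force(); print(round(z,4),g,f.round(2),T.current_ee_pos()[2].round(4))
    if f[2]-f0[2]>3: break
print(T.current_t())
```

```text
[0.492, 0.3185, 0.0495] 320.7494870325661 165.843556696308
[0.492, 0.3185, 0.058] 321.07690565343745 163.34440136589058
0.073 False [-0.1   0.31 -0.  ] 0.0729
0.0715 False [-0.81 -0.14  0.4 ] 0.0713
0.07 False [-0.51  0.57  0.75] 0.0699
0.0685 False [-0.14 -0.77  0.37] 0.0684
0.067 False [-0.03 -0.51 -0.31] 0.0669
0.0655 False [-0.59 -0.08  0.07] 0.0654
0.064 False [ 0.01 -0.28  0.34] 0.0642
0.0625 False [-0.57 -0.12  1.9 ] 0.0627
0.061 False [-0.08 -0.61  2.95] 0.0612
0.0595 False [-0.08  0.86  3.66] 0.0596
17.3833
```

Contact came about 20 mm lower than nominal, so the fingertips really are about 20 mm higher than stated. I'll finish the red press, then press yellow with the corrected height. After that I'll look at the open fingers near the handle to see whether the offset persists.

Run:
```python
from h import *
for z in (.058,.0565,.0555):
    g=r.move_l([.492,.3185,z],vel=.03); f=T.current_wrist_force(); print(z,f.round(2),T.current_ee_pos()[2].round(4))
    if f[2]>8: break
r.hold(.15)
r.move_l([.492,.3185,.085],vel=.15); r.move_l([.494,.2635,.085],vel=.15); r.move_l([.494,.2635,.067],vel=.1)
for z in (.0635,.0615,.0595,.058,.0565,.0555):
    g=r.move_l([.494,.2635,z],vel=.03); f=T.current_wrist_force(); print(z,f.round(2),T.current_ee_pos()[2].round(4))
    if f[2]>8: break
r.hold(.15)
cv2.imwrite("pics/s2.png",cv2.resize(vision.snapshot("scene")[130:230,240:370,::-1],(390,300)))
r.move_l([.494,.2635,.15],vel=.25)
r.move_l([.494,.2635,.36],vel=.4)
gripper_to(.05,20)
yaw=-.23; r.move_to([.60,-.04,.36],quat(rot(yaw)))
p=T.current_ee_pos(); print(p,T.current_t())
vision.snapshot("wrist")
for n in ("handle","hub"): print(n,[(np.round(d["at"],4),d["score"]) for d in models.mark_of(n,"wrist")])
w=vision.snapshot("wrist"); cv2.imwrite("pics/w2.png",w[:,:,::-1])
s=vision.snapshot("scene"); cv2.imwrite("pics/s3.png",s[:,:,::-1])
k=vision.get_calibration("scene"); M=R.from_quat(np.roll(k["orientation"],-1)).as_matrix()
for dz in (.025,.005):
  for o in (-.025,.025):
    P=p+rot(yaw)@[o,0,dz]; c=M.T@(P-k["position"]); print(dz,o,k["fx"]*c[0]/c[2]+k["cx"],k["fy"]*c[1]/c[2]+k["cy"])
print(T.current_t())
cv2.imwrite("pics/both2.png",np.hstack([cv2.resize(cv2.imread("pics/w2.png"),(400,300)),cv2.resize(cv2.imread("pics/s3.png")[40:190,130:330],(400,300))]))
```

```text
0.058 [-0.82 -0.92  7.15] 0.0585
0.0565 [-2.04 -1.1  14.69] 0.0584
0.0635 [-0.47  2.    1.97] 0.064
0.0615 [0.94 2.38 2.39] 0.062
0.0595 [0.77 3.34 3.89] 0.0599
0.058 [-0.46  3.31  5.77] 0.0585
0.0565 [-1.91  2.62 13.59] 0.0584
[ 0.59986721 -0.03882306  0.36019516] 24.0167
handle [(array([ 0.6176, -0.0442,  0.1764]), 0.58)]
hub [(array([ 0.5617, -0.1016,  0.1422]), 0.64)]
0.025 -0.025 216.90985756696276 122.70871789984906
0.025 0.025 223.59885912253347 136.24812532537305
0.005 -0.025 216.46501248883885 113.52765891396542
0.005 0.025 223.2393977359426 126.87238188384234
24.2667
```

View pics/both2.png

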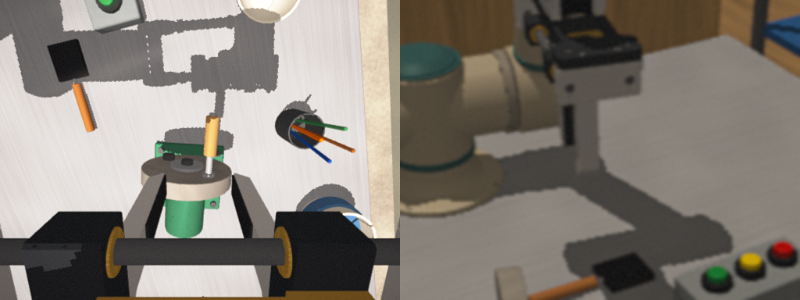

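The open fingertips sit at (588,170) and (570,145) in the right-hand view, which matches a tip about 6 mm ahead of the TCP, not 25. The wrist view shows the handle at (211,145). Both keys reached their stop, at 14.7 N and 13.6 N. I'll fix the stand pose next, using a grasp point 13 mm behind the TCP.

Run:
```python
from h import *
g=models.regions_of("handle","wrist"); m=g[0]["pixels"]; v,u=np.nonzero(m); print(len(u),u.min(),u.max(),v.min(),v.max())
P=np.array([ray("wrist",p,.178)[:2] for p in zip(u,v)]); c=P.mean(0); w,V=np.linalg.eigh(np.cov((P-c).T)); d=V[:,1]*np.sign(V[1,1])
print("handle c",c,"len",np.ptp((P-c)@d),"yaw",np.arctan2(-d[0],d[1]))
from scipy.optimize import least_squares
H=np.array([[.561,-.106],[.56,-.108],[.5617,-.1016]]); A=np.array([[.612,-.044,.177],[.6164,-.042,.177],[.6176,-.0442,.1764]])
y1=np.arctan2(-d[0],d[1])
def f(x):
    h=x[:2]; yw,a=x[2:]; ex=np.array([np.cos(yw),np.sin(yw)]); ey=np.array([-ex[1],ex[0]])
    p=np.r_[h+ex*.05*np.sin(a)+ey*.075,.14+.05*np.cos(a)]
    return np.r_[(H-h).ravel()/.004,(A-p).ravel()/.004,(yw+.28)/.05,(yw-y1)/.05]
s=least_squares(f,[.561,-.106,-.25,.7]); print(s.x,s.cost)
```

```text
882 261 280 148 201
handle c [ 0.61777892 -0.04336975] len 0.06227334518671264 yaw -0.28936784091278067
[ 0.56107362 -0.10537436 -0.28942308  0.75047687] 1.3931076620297802
```

```bash
cat >> h.py <<'E'
HUB=np.array([.561,-.1055]); YAW=-.289; Q=quat(rot(YAW)); YG=.08; OFF=.0126
EX=np.array([np.cos(YAW),np.sin(YAW),0]); EY=np.array([-EX[1],EX[0],0])
def tcp(a,cx=0,cz=0,rad=.05):
    return np.r_[HUB,0]+EY*YG+EX*(cx+rad*np.sin(a))+np.array([0,0,.14+cz+rad*np.cos(a)-OFF])
def sx():
    p=T.current_ee_pos()-np.r_[HUB,.14-OFF]; return p@EX,p[2]
def F(n=5):
    l=[]
    for _ in range(n): l.append(T.current_wrist_force()); r.hold(.02)
    f=np.mean(l,0); return f@EX,f@EY,f[2]
E
python3 - <<'E'
from h import *
a=.75; p=tcp(a)
print("F free",np.round(F(),2))
r.move_to(p+[0,0,.06],Q)
print(r.move_l(p,vel=.08,guard=10),T.current_wrist_force().round(2))
gripper_to(0,35); print("open",T.current_opening(),np.round(F(),2),np.round(sx(),4),T.current_t())
for k in range(4):
    a+=.2; r.move_l(tcp(a),vel=.04); x,z=sx(); print(round(a,2),np.round(F(3),1),round(np.arctan2(x,z),3),round(np.hypot(x,z),4))
print(T.current_opening(),T.current_t())
cv2.imwrite("pics/w4.png",vision.snapshot("wrist")[:,:,::-1])
E
```

```text
F free [-0.   -0.22  0.06]
False [-0.19 -0.03 -0.45]
open 0.01931323976943223 [ 4.82 -0.22 -0.5 ] [0.0361 0.0371] 26.5833
0.95 [ 4.1 -0.3  4.8] 0.948 0.0518
1.15 [ 5.6 -0.3  2.3] 1.153 0.0518
1.35 [ 6.1 -0.   1.4] 1.355 0.0517
1.55 [ 7.  -0.4 -0.9] 1.557 0.0516
0.019234114218856176 28.3833
```

View pics/w4.png

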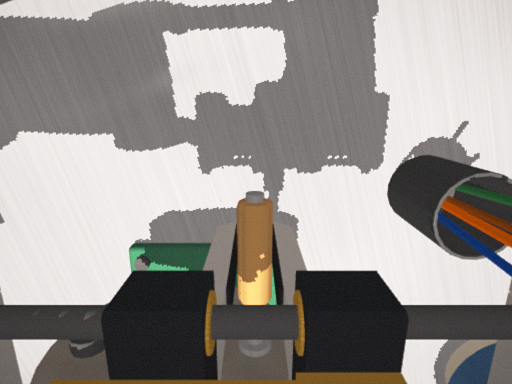

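The fingers hold the handle at (256,230), with the opening at 19 mm and low forces. Continuing the full turn while recording forces.

Run:
```python
from h import *
from scipy.optimize import least_squares
a=1.55; D=[]
while a<7.05:
    a+=.2; r.move_l(tcp(a,.001,0,.0505),vel=.04); x,z=sx(); f=F(4); D.append([a,x,z,f[0],f[2]])
    if np.hypot(*f)>35: print("force",a,f); break
D=np.array(D); np.save("fwd.npy",D)
c=least_squares(lambda q:np.hypot(D[:,1]-q[0],D[:,2]-q[1])-q[2],[0,0,.05]).x; print("circle",c)
th=np.unwrap(np.arctan2(D[:,1]-c[0],D[:,2]-c[1])); th+=2*np.pi*round((D[0,0]-th[0])/2/np.pi)
s=-(D[:,3]*np.cos(th)-D[:,4]*np.sin(th)); rd=D[:,3]*np.sin(th)+D[:,4]*np.cos(th)
M=np.c_[np.ones_like(th),np.sin(th),np.cos(th)]; k,res,*_=np.linalg.lstsq(M,s,rcond=None)
print(np.c_[D[:,0],th,s,M@k,rd].round(2))
d=np.arctan2(-k[2],-k[1]); print("drag",k[0]*.05,"K",np.hypot(k[1],k[2])*.05,"delta",d,"target",(np.pi-d)%(2*np.pi),"t",T.current_t(),T.current_opening())
```

```text
Traceback (most recent call last):
TypeError: return arrays must be of ArrayType
```

```bash
cat > an.py <<'E'
from h import *
from scipy.optimize import least_squares
def turn(a,end,st):
    D=[]
    while (end-a)*st>1e-6:
        a+=st; r.move_l(tcp(a,.001,0,.0505),vel=.04); x,z=sx(); f=F(4); D.append([a,x,z,f[0],f[2]])
        if np.linalg.norm(f)>35: print("force",a,f); break
    return np.array(D)
def fit(D,sg=1,c=None):
    if c is None: c=least_squares(lambda q:np.hypot(D[:,1]-q[0],D[:,2]-q[1])-q[2],[0,0,.05]).x; print("circle",c)
    th=np.unwrap(np.arctan2(D[:,1]-c[0],D[:,2]-c[1])); th+=2*np.pi*round((D[0,0]-th[0])/2/np.pi)
    s=-(D[:,3]*np.cos(th)-D[:,4]*np.sin(th)); rd=D[:,3]*np.sin(th)+D[:,4]*np.cos(th)
    M=np.c_[np.ones_like(th),np.sin(th),np.cos(th)]; k=np.linalg.lstsq(M,s,rcond=None)[0]
    print(np.c_[D[:,0],th,s,M@k,rd].round(2))
    d=np.arctan2(-k[2],-k[1]); print("drag",k[0]*.05,"K",np.hypot(k[1],k[2])*.05,"target",(np.pi-d)%(2*np.pi),"t",T.current_t(),T.current_opening())
E
python3 - <<'E'
from an import *
D=turn(1.75,7.15,.2); np.save("fwd.npy",D); fit(D)
E
```

```text
circle [0.00158319 0.00088778 0.05008052]
[[  1.95   2.01  -4.07  -1.     6.84]
 [  2.15   2.19  -1.51  -1.32   3.43]
 [  2.35   2.4   -0.96  -1.56  -1.22]
 [  2.55   2.58  -0.55  -1.67  -6.73]
 [  2.75   2.76  -0.57  -1.68  -8.92]
 [  2.95   2.93  -0.12  -1.6   -8.07]
 [  3.15   3.14   0.46  -1.39  -7.94]
 [  3.35   3.34  -0.04  -1.08  -7.87]
 [  3.55   3.54   0.39  -0.67  -7.61]
 [  3.75   3.74  -0.46  -0.19  -7.4 ]
 [  3.95   3.93  -0.18   0.35  -7.34]
 [  4.15   4.13  -0.79   0.93  -7.13]
 [  4.35   4.33  -0.39   1.53  -6.08]
 [  4.55   4.53  -0.18   2.11  -6.01]
 [  4.75   4.72   0.87   2.66  -6.07]
 [  4.95   4.91   1.77   3.15  -6.76]
 [  5.15   5.09   1.82   3.56  -7.18]
 [  5.35   5.27   7.68   3.88 -11.42]
 [  5.55   5.49   7.87   4.18 -12.64]
 [  5.75   5.74   4.53   4.34 -13.05]
 [  5.95   5.93   5.57   4.34 -11.42]
 [  6.15   6.13   5.24   4.23  -8.77]
 [  6.35   6.33   4.51   3.99  -7.38]
 [  6.55   6.54   3.68   3.64  -6.57]
 [  6.75   6.74   2.35   3.2   -6.89]
 [  6.95   6.94   1.23   2.69  -7.29]
 [  7.15   7.14   0.61   2.13  -6.76]]
drag 0.06673531744638227 K 0.1510952250160337 target 4.2648334071160505 t 41.5 0.018963349478920092
```

Static readings relax inside the friction band. `move_l` returns while the wheel is still moving, so I'll sample the force at that instant. I'll go backwards and then forwards again across the suspected bottom (about 3.7 to 4.3).

```bash
cat > an2.py <<'E'
from h import *
C=(.0013,.0005)
def run(a,end,st,vel=.04):
    O=[]
    while (end-a)*np.sign(st)>1e-6:
        a+=st; r.move_l(tcp(a,*C,.050),vel=vel); row=[a]
        for k in range(3):
            f=T.current_wrist_force(); x,z=sx(); th=np.arctan2(x-C[0],z-C[1]); th=a+(th-a+np.pi)%(2*np.pi)-np.pi
            fx,fz=f@EX,f[2]; row+=[a-th,-(fx*np.cos(th)-fz*np.sin(th)),fx*np.sin(th)+fz*np.cos(th)]
            if k<2: r.hold(.02)
        O.append(row)
    return np.array(O)
E
python3 - <<'E'
from an2 import *
np.set_printoptions(suppress=True,linewidth=150)
t=T.current_t(); B=run(7.15,2.95,-.2); np.save("B.npy",B); print("a | lag s rad at 0,.02,.04"); print(B.round(2)); print(t,T.current_t(),T.current_opening())
E
```

```text
a | lag s rad at 0,.02,.04
[[ 6.95  0.02  2.17 -6.33  0.02  2.53 -5.35  0.02  2.84 -5.99]
 [ 6.75  0.01  0.49 -5.44  0.01  1.63 -5.53  0.01  0.96 -5.3 ]
 [ 6.55  0.01  0.23 -4.14  0.01  0.27 -3.57  0.01  0.9  -3.14]
 [ 6.35  0.01  0.31 -2.58  0.01  0.25 -1.21  0.01  0.87 -1.77]
 [ 6.15  0.01 -0.26 -1.4   0.01  0.48 -0.76  0.01  0.49 -0.85]
 [ 5.95  0.02 -0.99  0.48  0.02  0.44  0.03  0.02  0.58  0.43]
 [ 5.75  0.01 -0.07  0.15  0.01 -0.69 -1.08  0.01  0.09 -0.59]
 [ 5.55  0.01 -0.01 -1.83  0.01 -0.07 -0.74  0.01  0.57 -1.06]
 [ 5.35  0.01  0.07 -1.03  0.01  0.87 -1.92  0.01  1.53 -1.94]
 [ 5.15  0.01  1.72 -2.93  0.01  2.11 -2.09  0.01  2.08 -3.17]
 [ 4.95  0.01  2.33 -3.42  0.01  2.76 -2.95  0.01  2.39 -2.94]
 [ 4.75  0.01  3.14 -3.35  0.01  3.04 -2.97  0.01  3.59 -2.39]
 [ 4.55  0.01  2.76 -3.31  0.01  4.1  -2.96  0.01  3.58 -3.04]
 [ 4.35  0.01  3.26 -3.05  0.01  2.78 -2.98  0.01  2.61 -3.38]
 [ 4.15  0.    2.09 -3.63  0.    2.12 -3.65  0.    1.34 -4.22]
 [ 3.95  0.   -0.02 -4.    0.    0.4  -4.79 -0.   -0.13 -4.85]
 [ 3.75 -0.   -0.81 -5.41 -0.    0.12 -5.92 -0.   -0.68 -6.14]
 [ 3.55 -0.01 -0.96 -7.07 -0.01 -1.05 -6.57 -0.01 -2.53 -7.  ]
 [ 3.35 -0.03 -2.56 -8.65 -0.03 -2.09 -8.96 -0.03 -2.84 -8.56]
 [ 3.15 -0.06 -3.84 -9.09 -0.06 -3.86 -9.6  -0.06 -3.8  -9.48]
 [ 2.95 -0.11 -4.98 -9.22 -0.11 -4.69 -8.38 -0.11 -4.9  -7.61]]
41.5 50.6 0.01895638459863081
```

At rest the force sits anywhere inside the friction band. Averaging the forward and backward passes gives a zero crossing near 3.9. To check it, I'll run a slow micro-step hysteresis loop around that angle, where the mean of the two plateaus gives the imbalance.

Run:
```python
from an2 import *
np.set_printoptions(suppress=True,linewidth=150)
run(2.95,3.5,.275,.06)
t0=T.current_t()
f=run(3.5,4.3,.05,.025); t1=T.current_t(); print(t0,t1)
b=run(4.3,3.5,-.05,.025) if t1<60 else None
print(f[:,[0,1,2,5,8]].round(2)); 
if b is not None: print(b[:,[0,1,2,5,8]].round(2)); np.save("b.npy",b)
np.save("f.npy",f); print(T.current_t())
```

```text
51.4167 55.95
[[ 3.55 -0.    1.54  1.26 -0.13]
 [ 3.6   0.01  0.84  2.14  2.29]
 [ 3.65  0.01  2.67  2.34  3.46]
 [ 3.7   0.01  2.52  2.18  2.89]
 [ 3.75  0.01  1.65  2.66  2.92]
 [ 3.8   0.01  1.58  2.78  2.25]
 [ 3.85  0.01  2.03  3.03  2.52]
 [ 3.9   0.01  2.4   2.31  2.08]
 [ 3.95  0.01  2.98  2.14  2.99]
 [ 4.    0.01  2.68  2.15  2.39]
 [ 4.05  0.01  2.88  2.39  2.32]
 [ 4.1   0.01  2.31  2.4   1.88]
 [ 4.15  0.01  3.14  2.69  2.78]
 [ 4.2   0.01  2.77  1.93  2.81]
 [ 4.25  0.02  2.73  2.15  4.03]
 [ 4.3   0.02  2.57  2.77  2.55]]
[[ 4.25  0.01  0.31 -0.34  0.19]
 [ 4.2   0.   -1.16 -1.57 -0.96]
 [ 4.15  0.   -1.89 -1.42 -2.08]
 [ 4.1  -0.   -2.08 -2.92 -1.23]
 [ 4.05 -0.   -2.49 -1.93 -1.78]
 [ 4.   -0.   -2.4  -2.52 -2.44]
 [ 3.95 -0.01 -3.04 -2.82 -2.93]
 [ 3.9  -0.01 -2.21 -1.84 -1.71]
 [ 3.85 -0.01 -3.09 -2.87 -2.77]
 [ 3.8  -0.01 -3.26 -2.84 -3.34]
 [ 3.75 -0.01 -2.51 -3.75 -3.48]
 [ 3.7  -0.02 -4.22 -3.84 -3.3 ]
 [ 3.65 -0.02 -4.44 -3.85 -3.68]
 [ 3.6  -0.03 -4.21 -5.01 -3.29]
 [ 3.55 -0.03 -5.08 -3.77 -4.4 ]
 [ 3.5  -0.04 -4.44 -4.22 -5.03]]
60.4833
```

The loop mean crosses zero between 3.95 and 4.1, and the large passes gave 3.9. I'll use 3.98.

Run:
```python
from an2 import *
f,b=np.load("f.npy"),np.load("b.npy")
s=lambda D:dict(zip(D[:,0].round(2),D[:,[2,5,8]].mean(1))); sf,sb=s(f),s(b)
A=np.array([(k,(sf[k]+sb[k])/2) for k in sf if k in sb and 3.6<k<4.2]); p=np.polyfit(A[:,0],A[:,1],1); z=-p[1]/p[0]; print("zero",z,"slope",p[0])
a=float(np.clip(z,3.9,4.05)) 
run(3.5,a,(a-3.5)/3,.05); r.hold(.3)
x,zz=sx(); print("a",a,"now",np.arctan2(x-C[0],zz-C[1])%(2*np.pi),"F",np.round(F(3),2),"dq",np.abs(T.current_dq()).max(),"open",T.current_opening())
v=vision.snapshot("scene")
for n in ("bowl","rod_can","paddle"): print(n,[np.round(d["at"],3) for d in models.mark_of(n,"scene")[:1]])
cv2.imwrite("pics/end.png",v[:,:,::-1]); print(T.current_t())
```

```text
zero 3.963674498792508 slope 2.047062814778828
a 3.963674498792508 now 3.9645843841759247 F [ 4.29 -1.59  5.85] dq 0.0021289738414715 open 0.01915515579219099
bowl [array([ 0.768,  0.163, -0.002])]
rod_can [array([ 0.793, -0.093, -0.001])]
paddle []
62.0583
```

View pics/end.png

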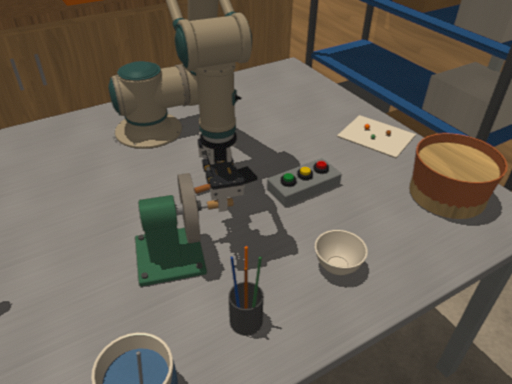

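The final view shows the gripper on the handle at (220,200), all keys up, and the bowl and can where they stood. The paddle at (230,183) is partly hidden behind the gripper but looks unmoved. Handing in.

```bash
python3 -c "
from h import *
r.sign_off(); print(T.current_t())"
```

```text
the job is handed in; nothing more can be done
the job is handed in; nothing more can be done
```

I pressed red then yellow fully down, turned the wheel a full turn by hand, and handed in with the gripper still holding the handle. The job ended at about 62 s, and no verdict was reported. The heavy-side angle is an estimate, so that is the part to trust least.

- **Keys:** My first try at red and yellow pressed nothing, because the fingertips sit about 19 mm higher than stated. With the corrected height, red and then yellow each went down to the stop (about 14 N), with red released in between. I never went near green.
- **Turn:** I turned the wheel from about 0.75 to 7.15 rad in one direction, then back to the final position.
- **Heavy side:** Force readings at rest drift within the bearing drag, and fitting the forward turn alone gave 4.26 rad, which I rejected. The forward and backward passes averaged gave about 3.9. A slow back-and-forth check gave 3.96, and I stopped there. Its measured slope was lower than expected (about 2 N/rad against 2.8–4.2).
- **Last checks:** The wheel was at rest at 3.965 rad and the fingers were closed on the handle at a 19 mm opening. All keys were up in the picture, and the bowl and can measured within 5 mm of where they started. The network did not find the paddle, which was partly hidden by the gripper; it only looks unmoved in the picture.

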